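# Put the mallet away in its case

## Robot

A 6-joint arm with a two-finger parallel gripper is mounted at the origin on the work surface. World frame = base frame: x ahead of the robot, y to its left, z up, the work surface at z = 0. Lengths are in m, angles in rad, forces in N, time in s.
With the tool pointing down it reaches from about 0.3 to 0.85 m from the base axis. Payload 4.2 kg.
Tool frame: the origin (TCP) lies at the very end of the fingers, on their centre line; the grasp point (between the pads) lies 19 mm behind it; z points along the fingers, x is the direction in which the jaws open and shut, and the axes are right-handed (so a half turn about z gives the same grasp; the last joint's range is limited). The gripper opens to 91 mm and grips with 3 to 60 N. Pads are 32 mm wide; open, the fingers measure 118 mm over their backs; the gripper's body (76 mm by 178 mm) begins 60 mm behind the grasp point.
Start: joints at [1.224, 0.32, 1.565, -0, 1.257, -0.02], TCP at [0.185, 0.545, 0.214] pointing down, gripper open.
Joint ranges: [-3.11, 3.11], [-0.84, 2.01], [0.21, 2.61], [-1.34, 4.49], [0.05, 2.63], [-2.56, 2.56]. Speed limits (rad/s): [2.57, 2.57, 3.14, 3.14, 3.14, 3.14].

## Interface

Orientations are given as a 3x3 rotation matrix whose columns are the frame's x, y, z axes.
In Python, from cell import * gives the robot as it stands.
- The arm moves only by the tool move_arm, never from a script. Its argument "rows" is a list of rows, each a list of 7 numbers: the shift along the world's x, y, z in m, then the turn, a rotation vector about the world's x, y, z in degrees, then the finger opening in m, from 0 to 0.0912. A call has 1 to 20 rows; each row shifts and turns the commanded pose from where the row before left it; what a row does not reach is not made up. A row lasts 1/12 s, in which the tool goes at most 41.7 mm and 7.16 degrees, less where a joint would pass 70% of its speed; a pose out of reach is approached as far as the arm can. A call is refused whole if a number of a shift passes 0.0417 or a number of a turn 7.16, either way. A call with a gripper value outside its range is refused whole. The fingers move at their own pace and stop on an object; the grip force is fixed at half the most. Time passes only in rows, so rows that do not move let the fingers close. It gives the time, the measured TCP pose, the force and the opening at its end, in the units of the state.
- get_obs(): the state, without advancing time (a new reading comes with each control period).
- snapshot(name): name is "scene" or "side" or "wrist"; returns (picture, depth): 384x512x3 uint8, red, green, blue; 384x512 float32, m along the optical axis (not along the pixel's ray), 0 where there is no reading.
- calibration(name): a dict with "intrinsics" (3x3 intrinsics, pixels), "R" (3x3) and "t" (3): a world point X has camera coordinates R X + t; the wrist camera has in their place "mount" (4x4, takes a point from camera to tool coordinates, whose origin is the TCP and whose axes are the tool frame's). Camera axes: x right, y down, z forward; pixel columns grow to the right and rows downward; lengths in m; the calibration is good to about 2 mm. A picture is of the moment at which its call begins: read the wrist's pose just before it. calibration takes no time and is no camera call.
- job_done(): hands the job in, once; it reports no verdict.
The state is a dict: "time_s": time; "qpos": joint angles; "dq": joint speeds; "effort": joint torques, N m; "tcp_pos": TCP position; "tcp_rot": TCP orientation; "force": force on the tool from outside, world axes, zero at the start; "wrist_torque": the same for the moment, N m; "width": opening from 0.0 (shut) to 1.0 (fully open).
Only numpy, scipy, OpenCV 4.12 (cv2) and the standard library are available. Lean on these libraries where they do the work, as an engineer would, in place of code of your own. Each camera call takes 0.05 s, during which the arm holds its last target.

## Task

Put the mallet away: take it off the closed lid of the tool case and set it aside, lift the lid by its orange tongue all the way back until it rests on its stop, then lay the mallet gently down flat in the front compartment, its head at the wide end, clear of the blue box. Leave the lid open, never drop the mallet, never raise the lid while the mallet is on it, and leave the red bin, the white tub and the air screwdriver where they are.

Things in the scene. Friction and masses are not known exactly. Their poses are not given: they have to be found in the camera images.
- case: Grey steel tool case, fixed to the bench, 190 (its x) x 270 (its y) mm outside, rim 75 mm high, walls and floor 6 mm thick. Origin: centre of its underside; its -x side is the front, roughly towards the robot; the hinge is along the +x side. A 5 mm partition (top 60 mm above the bench) parts the front compartment from the rear one, which is full (contents up to 54 mm high).
- bay (a point): Centre of the floor of the case's front compartment, 6 mm above the bench, 39 mm in front of the case's origin; axes as the case. The compartment is 100 mm wide (x -50 to 50) and 258 mm long (y -129 to 129). A fixed blue box, 44 mm high, fills x 16 to 50, y -129 to -45 mm, so 66 mm of width is free at the -y end; the mallet's head goes to the wide +y end.
- lid (a joint): Lid angle in rad: 0 closed, grows as the lid opens upward and back about its hinge, 1.85 resting on its stop (leaning back past upright). Lid 0.35 kg, nearly free hinge: it falls shut when let go below about 1.5 rad, and falls open onto the stop from beyond about 1.65 rad.
- lid_handle (a point): Point on the middle line of the lid's orange lift tongue, 30 mm out from the lid's front edge and 220 mm from the hinge axis. The tongue is a straight bar, 24 mm wide (along the case's y) and 12 mm thick, in line with the lid, sticking out 50 mm in front of its edge; closed, its centre is 80 mm above the bench, with open air below and on both sides.
- lid_hinge (a point): Point on the lid's hinge axis, middle of the case's rear rim: 95 mm behind the case's origin (its +x), 75.5 mm above the bench. The lid is a plain aluminium plate 190 x 270 x 8 mm, its underside level with the hinge axis when closed, top 83.5 mm above the bench.
- mallet: Mallet, 200 mm long, about 0.45 kg, lying on its side on the lid at the start, head pointing any way. Origin: on its underside, below the neck of the handle and close to its balance point; x points along the handle to the head, z up. Black rubber head: block x 20 to 70, y -35 to 35, z 0 to 50 mm. Wooden neck, the place to grip: 24 mm wide (y), x -48 to 20, z 9.5 to 39.5 mm. Round grip 32 mm thick from x = -130 to -40 mm, its axis at z 16 mm.
- mallet_head (a point): Centre of the mallet's head (mallet frame 45, 0, 25 mm).
- mallet_tail (a point): Butt end of the mallet's handle, on the grip's axis (mallet frame -130, 0, 16 mm).
- red_bin: Loose red open plastic bin, 130 (x) x 90 (y) x 50 mm high; origin at the centre of its underside. Not to be disturbed. The bin and the screwdriver stand either side of the case, either way round.
- cap_tub: Loose white tub full of black caps, 120 (x) x 90 (y) x 55 mm high, close behind the case; origin at the centre of its underside. Not to be disturbed.
- air_driver: Green air screwdriver lying on the bench, along its x from -90 to 100 mm, 44 mm wide and 49 mm high; origin on its underside. Not to be disturbed.
Mind the look-alikes: they are no part of the job. What is shaped like the mallet but yellow is not meant.

How it is judged:
By the outcome, as a careful person would: the job done as asked, in the order asked, and still so for the second after the job is handed in, with the robot touching nothing.
It also fails if it takes over 72 s, if anything falls off the work surface, if the arm or the gripper's body presses on something with over 40 N, if the wrist force passes 120 N, or if a joint passes its speed limit or range.

## Working session

There is one attempt and no reset: what is moved stays moved. The work goes in short steps, Python scripts to look and compute and a tool call to move; the robot and the scene stay as the last step left them, time stands still between calls to the robot, and variables do not carry over. Pictures are saved under pics/ and viewed, and the job is handed in when it is done.

Besides the shell and the picture viewer there is one more tool, called after "Request:" as name(argument=value, ...), one argument or row to a line, values as JSON. move_arm: Moves the arm, as the interface text tells. Its arguments: {"type":"object","properties":{"rows":{"type":"array","items":{"type":"array","items":{"type":"number"}}}},"required":["rows"]}

```bash
mkdir -p pics; ls
python3 - <<'E'
from cell import *
import cv2,numpy as np
for n in ("scene","side","wrist"):
    o=get_obs()
    p,d=snapshot(n); cv2.imwrite(f"pics/{n}0.png",p[:,:,::-1]); np.savez(f"{n}0.npz",p=p,d=d,pos=o["tcp_pos"],rot=o["tcp_rot"])
    print(n,calibration(n))
print(get_obs())
E
```

```text
pics
scene {'intrinsics': array([[366.4335233 ,   0.        , 258.33095562],
       [  0.        , 366.4335233 , 188.36726319],
       [  0.        ,   0.        ,   1.        ]]), 'R': array([[ 0.87462311,  0.48459491, -0.01421916],
       [ 0.24521363, -0.46749542, -0.8493046 ],
       [-0.41821607,  0.73933471, -0.52771158]]), 't': array([-0.47748002, -0.0179914 ,  1.09913467])}
side {'intrinsics': array([[492.21568231,   0.        , 253.37864274],
       [  0.        , 492.21568231, 198.76597219],
       [  0.        ,   0.        ,   1.        ]]), 'R': array([[ 0.99691341, -0.07732874, -0.01356172],
       [-0.06673245, -0.74363861, -0.66524311],
       [ 0.0413574 ,  0.66409478, -0.74650364]]), 't': array([-0.51020166,  0.14416731,  1.23783913])}
wrist {'intrinsics': array([[312.75890597,   0.        , 256.01314555],
       [  0.        , 312.75890597, 193.60664432],
       [  0.        ,   0.        ,   1.        ]]), 'mount': array([[ 9.99999849e-01,  4.56910779e-04, -3.04511362e-04,
        -9.80848501e-04],
       [-3.53253006e-04,  9.59921167e-01,  2.80269922e-01,
       
[... 257 characters left out ...]
 1.56535386e+00, -3.24416273e-05,
        1.25740917e+00, -1.99690433e-02]), 'dq': array([-0.00078335, -0.00235355, -0.00326534,  0.00032944,  0.00023778,
        0.00099627]), 'effort': array([-3.09946163e-04, -4.12771332e+01, -2.32152307e+01,  7.27020646e-02,
        4.32894879e-02, -8.73734348e-05]), 'tcp_pos': array([0.18445906, 0.54422207, 0.21335287]), 'tcp_rot': array([[ 3.21019253e-01,  9.47072582e-01, -4.05039809e-04],
       [ 9.47071807e-01, -3.21019509e-01, -1.21158806e-03],
       [-1.27748751e-03,  5.34131110e-06, -9.99999184e-01]]), 'force': array([-0.08017749, -0.79885211, -0.21863287]), 'wrist_torque': array([0.00166083, 0.0443235 , 0.05775339]), 'width': 1.0009417328033914}
```

View pics/scene0.png

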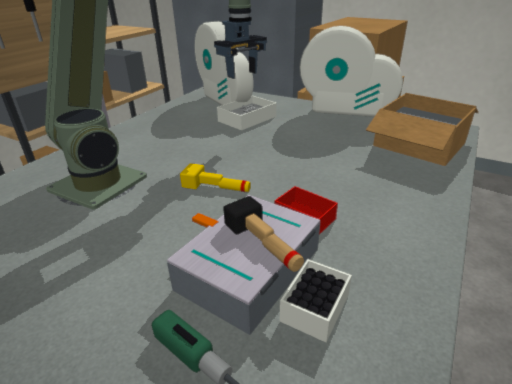

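View pics/side0.png

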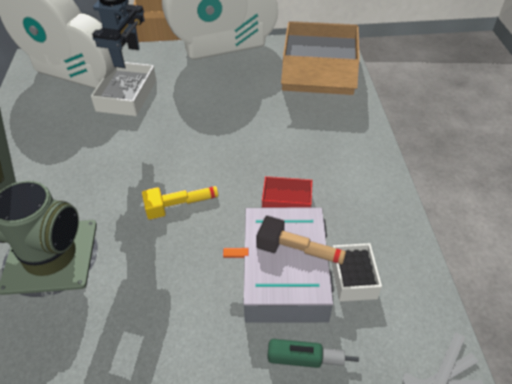

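View pics/wrist0.png

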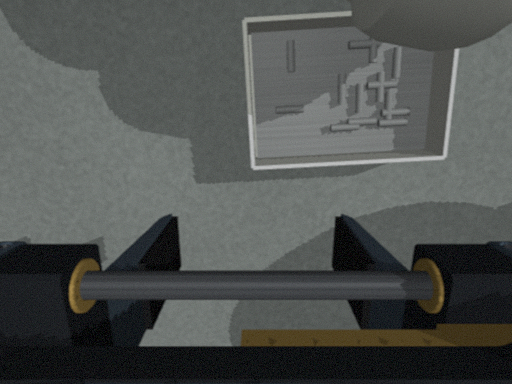

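The target mallet has a black head and wooden handle and lies on the lid: scene (243,215)→(295,260), side (270,235)→(340,256). The look-alike is the yellow mallet at scene (210,180), side (175,200). The orange tongue is at side (235,253). I'll measure next, with a close crop to check the choice.

```bash
cat > h.py <<'E'
import numpy as np,cv2
from cell import calibration
def cloud(d,name,pos=None,rot=None):
    c=calibration(name);K=c["intrinsics"];v,u=np.mgrid[:d.shape[0],:d.shape[1]]
    P=np.stack([(u-K[0,2])/K[0,0]*d,(v-K[1,2])/K[1,1]*d,d],-1)
    if name=="wrist":
        M=c["mount"];return (P@M[:3,:3].T+M[:3,3])@np.array(rot).T+np.array(pos)
    return (P-c["t"])@c["R"]
def load(f):
    z=np.load(f);return z["p"],z["d"],z["pos"],z["rot"]
def rect(P):
    (c,s,a)=cv2.minAreaRect((P[:,:2]*1000).astype(np.float32));return np.round(c,1),np.round(s,1),round(a,2)
E
python3 - <<'E'
from h import *
for n in("scene","side"):
    p,d,_,_=load(n+"0.npz");X=cloud(d,n);hsv=cv2.cvtColor(p,cv2.COLOR_RGB2HSV);H,S,V=[hsv[...,i].astype(int) for i in range(3)]
    z=X[...,2];ok=(d>0)&(X[...,0]>.25)&(X[...,0]<1.0)&(abs(X[...,1])<.5)
    def big(m):
        k,l,s,_=cv2.connectedComponentsWithStats(m.astype(np.uint8));return l==1+np.argmax(s[1:,4])
    def rep(t,m):
        m=big(m);P=X[m];print(n,t,m.sum(),*rect(P),"z",np.round(np.percentile(P[:,2],[2,50,98])*1000,1));return P
    tab=ok&(abs(z)<.02);print("table z",np.median(z[tab]))
    rep("lid",ok&(abs(z-.0835)<.006)&(S<60))
    rep("teal1",ok&(H>75)&(H<100)&(S>80)&(z>.07))
    rep("tongue",ok&(H>4)&(H<16)&(S>180)&(z>.065)&(z<.1)&(V>120))
    head=ok&(V<60)&(z>.09)
    rep("head",head);rep("headtop",head&(z>.128))
    rep("wood",ok&(H>5)&(H<25)&(S>60)&(z>.092))
    rep("red",ok&((H<4)|(H>175))&(S>150)&(z<.07)&(z>.01))
    rep("green",ok&(H>60)&(H<90)&(S>100)&(z<.07)&(z>.01))
    rep("tubrim",ok&(S<40)&(V>150)&(z>.045)&(z<.065))
p,d,_,_=load("side0.npz");cv2.imwrite("pics/crop.png",cv2.resize(p[170:380,130:400,::-1],None,fx=2.8,fy=2.8))
E
```

```text
table z -0.0011455824708476654
scene lid 5014 [ 577.6 -148.9] [171.7 196.4] 85.19 z [79.3 82.2 83.9]
scene teal1 252 [ 570.4 -188.2] [  9.9 138.7] 85.27 z [81.4 83.3 85.1]
scene tongue 186 [463.3 -90.9] [23.4 55.3] 81.86 z [77.6 83.5 85.4]
scene head 832 [547.6 -67.6] [67.4 49. ] 64.99 z [ 92.3 129.3 133.3]
scene headtop 442 [546.7 -66.8] [66.2 46.9] 67.35 z [128.4 131.8 133.6]
scene wood 919 [627.9 -95.8] [ 43.5 130. ] 63.54 z [ 95.9 113.  122.8]
scene red 942 [612.6 124.7] [ 91.2 131. ] 79.1 z [11.3 34.4 49.7]
scene green 1645 [ 574.7 -318.4] [ 41.3 112.4] 79.43 z [14.4 41.1 44.5]
scene tubrim 608 [ 740.6 -131.2] [122.4  90.3] 88.93 z [46.  53.4 55.8]
table z 0.0007530214773928555
side lid 6298 [582.1 -97.5] [272.6 196.1] 85.31 z [79.9 84.  87.6]
side teal1 187 [ 571.9 -186.5] [  9.5 135. ] 85.32 z [81.6 85.3 88.3]
side tongue 158 [463.5 -88.9] [21.2 50.9] 86.08 z [82.7 86.  89.3]
side head 165 [537.2 -92.8] [13.2 44. ] 74.49 z [ 94.1 112.9 130.9]
side headtop 7 [574.2 -58.7] [13.   1.7] 73.18 z [128.1 132.3 135.2]
side wood 766 [ 626.5 -101.4] [ 29.2 129.9] 63.41 z [ 97.9 114.6 126. ]
side red 705 [612.4 126.5] [ 96.  125.9] 80.36 z [11.5 37.3 52.1]
side green 500 [ 574.2 -316.4] [ 34.1 104.2] 78.89 z [40.1 44.  47.4]
side tubrim 469 [ 742.  -128.5] [123.9  92.1] 89.01 z [45.5 53.8 58.5]
```

View pics/crop.png

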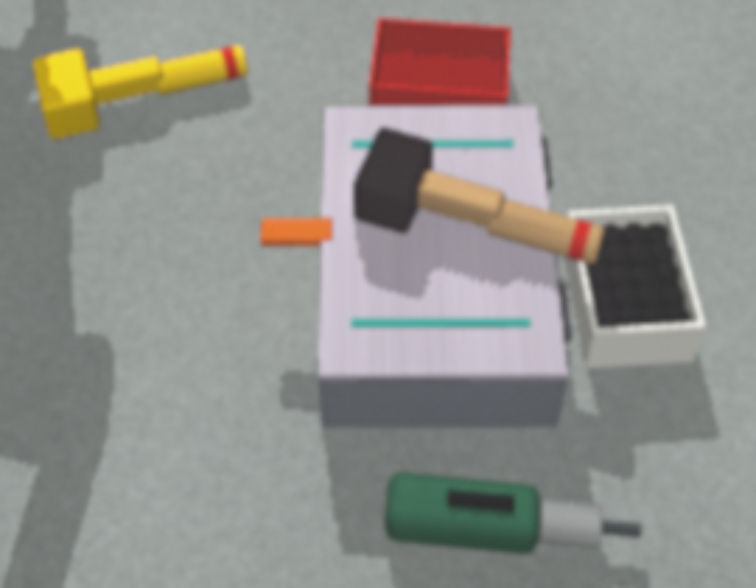

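Run:
```python
from h import *
for n in("scene","side"):
    p,d,_,_=load(n+"0.npz");X=cloud(d,n);hsv=cv2.cvtColor(p,cv2.COLOR_RGB2HSV);H,S,V=[hsv[...,i].astype(int) for i in range(3)]
    z=X[...,2];ok=(d>0)&(X[...,0]>.25)&(X[...,0]<1.0)&(abs(X[...,1])<.5)
    def rep(t,m):
        P=X[m];print(n,t,m.sum(),*rect(P),"med",np.round(np.median(P,0)*1000,1));return P
    w=ok&(H>5)&(H<25)&(S>60)&(z>.092)
    k,l,s,_=cv2.connectedComponentsWithStats(w.astype(np.uint8));w=l==1+np.argmax(s[1:,4])
    top=w&(z>.119); rep("necktop",top)
    rep("yellow",ok&(H>20)&(H<35)&(S>120)&(z>.01)&(X[...,0]<.5))
    # red band on handle
    rep("band",ok&((H<4)|(H>174))&(S>130)&(z>.09))
```

```text
scene necktop 252 [598.9 -89.4] [22.6 69.9] 64.2 med [598.7 -90.4 121.4]
scene yellow 789 [337.4 136.1] [180.9  71.6] 5.34 med [304.1 135.6  29.3]
scene band 77 [ 688.3 -132.8] [28.5  9.2] 68.28 med [ 686.3 -139.   110.8]
side necktop 245 [618.7 -99.8] [ 25.  113.3] 60.62 med [598.1 -88.8 122.9]
side yellow 913 [337.4 134.5] [177.1  77.5] 2.03 med [302.8 139.1  34. ]
side band 48 [ 688.4 -133.8] [24.9  8.3] 68.03 med [ 687.7 -137.9  112.2]
```

Request:
move_arm(
  rows=[
    [0.0204,-0.0315,0,0,0,-0.32,0.0912],
    [0.0204,-0.0315,0,0,0,-0.32,0.0912],
    [0.0204,-0.0315,0,0,0,-0.32,0.0912],
    [0.0204,-0.0315,0,0,0,-0.32,0.0912],
    [0.0204,-0.0315,0,0,0,-0.32,0.0912],
    [0.0204,-0.0315,0,0,0,-0.32,0.0912],
    [0.0204,-0.0315,0,0,0,-0.32,0.0912],
    [0.0204,-0.0315,0,0,0,-0.32,0.0912],
    [0.0204,-0.0315,0,0,0,-0.32,0.0912],
    [0.0204,-0.0315,0,0,0,-0.32,0.0912],
    [0.0204,-0.0315,0,0,0,-0.32,0.0912],
    [0.0204,-0.0315,0,0,0,-0.32,0.0912],
    [0.0204,-0.0315,0,0,0,-0.32,0.0912],
    [0.0204,-0.0315,0,0,0,-0.32,0.0912],
    [0.0204,-0.0315,0,0,0,-0.32,0.0912],
    [0.0204,-0.0315,0,0,0,-0.32,0.0912],
    [0.0204,-0.0315,0,0,0,-0.32,0.0912],
    [0.0204,-0.0315,0,0,0,-0.32,0.0912],
    [0.0204,-0.0315,0,0,0,-0.32,0.0912],
    [0.0204,-0.0315,0,0,0,-0.32,0.0912],
  ],
)

```text
time_s: 1.82
tcp_pos: [0.5931, -0.0872, 0.2137]
tcp_rot: [[0.425, 0.905, -0.001], [0.905, -0.425, 0.0], [0.0, -0.001, -1.0]]
force: [0.0, 0.5, 0.4]
width: 0.999
```

Run:
```python
from cell import *
from h import *
o=get_obs();p,d=snapshot("wrist");cv2.imwrite("pics/w1.png",p[:,:,::-1])
X=cloud(d,"wrist",o["tcp_pos"],o["tcp_rot"]);hsv=cv2.cvtColor(p,cv2.COLOR_RGB2HSV);H,S,V=[hsv[...,i].astype(int) for i in range(3)]
z=X[...,2];w=(d>0)&(H>5)&(H<25)&(S>60)&(z>.119)&(z<.13)
k,l,s,_=cv2.connectedComponentsWithStats(w.astype(np.uint8));w=l==1+np.argmax(s[1:,4])
print(w.sum(),*rect(X[w]),np.median(X[w],0))
hd=(d>0)&(V<70)&(z>.128)&(z<.138);print(hd.sum(),*rect(X[hd]))
print(o["tcp_pos"],o["qpos"])
```

```text
1546 [599.3 -87.9] [22.2 67.1] 63.98 [ 0.59824162 -0.08824673  0.1225565 ]
4215 [549.1 -66.1] [64.2 43. ] 64.91
[ 0.59311041 -0.08719015  0.2136521 ] [-1.65276498e-01  3.58805473e-01  1.50634857e+00  2.47551485e-04
  1.27701736e+00 -1.29703414e+00]
```

View pics/w1.png

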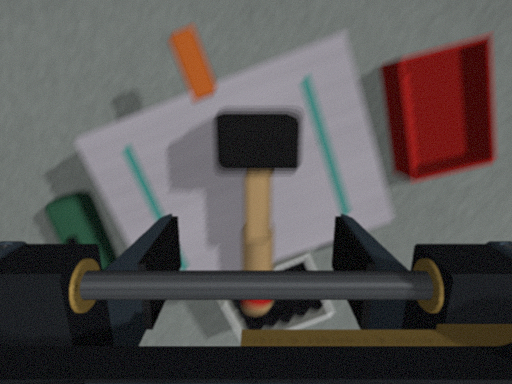

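The wrist view confirms the wooden neck under the gripper at (257,205), with the black head at (257,140). I'll descend and grip.

Request:
move_arm(
  rows=[
    [-0.0013,0.003,-0.02,0,0,-0.5,0.0912],
    [0,0,-0.02,0,0,0,0.0912],
    [0,0,-0.02,0,0,0,0.0912],
    [0,0,-0.02,0,0,0,0.0912],
    [0,0,-0.015,0,0,0,0.0912],
    [0,0,-0.015,0,0,0,0.0912],
    [0,0,-0.01,0,0,0,0.0912],
    [0,0,0,0,0,0,0.0912],
    [0,0,0,0,0,0,0.045],
    [0,0,0,0,0,0,0.03],
    [0,0,0,0,0,0,0.018],
    [0,0,0,0,0,0,0.01],
    [0,0,0,0,0,0,0.005],
    [0,0,0,0,0,0,0.005],
    [0,0,0,0,0,0,0.005],
    [0,0,0,0,0,0,0.005],
  ],
)

```text
time_s: 3.2
tcp_pos: [0.5913, -0.0824, 0.0941]
tcp_rot: [[0.432, 0.902, 0.0], [0.902, -0.432, 0.0], [0.0, 0.0, -1.0]]
force: [-0.3, -0.1, 0.2]
width: 0.448
```

Request:
move_arm(
  rows=[
    [0,0,0,0,0,0,0.0],
    [0,0,0,0,0,0,0.0],
    [0,0,0,0,0,0,0.0],
    [0,0,0,0,0,0,0.0],
    [0,0,0,0,0,0,0.0],
    [0,0,0,0,0,0,0.0],
  ],
)

```text
time_s: 3.7
tcp_pos: [0.5913, -0.0824, 0.0939]
tcp_rot: [[0.432, 0.902, -0.0], [0.902, -0.432, 0.0], [0.0, -0.0, -1.0]]
force: [-0.0, 0.4, 0.1]
width: 0.259
```

Request:
move_arm(
  rows=[
    [0,0,0.008,0,0,0,0.0],
    [0,0,0.015,0,0,0,0.0],
    [0,0,0.02,0,0,0,0.0],
    [0,0,0.02,0,0,0,0.0],
    [0,0,0.02,0,0,0,0.0],
    [0,0,0.01,0,0,0,0.0],
    [-0.0158,-0.0127,0,0,0,-4.93,0.0],
    [-0.0158,-0.0127,0,0,0,-4.93,0.0],
    [-0.0158,-0.0127,0,0,0,-4.93,0.0],
    [-0.0158,-0.0127,0,0,0,-4.93,0.0],
    [-0.0158,-0.0127,0,0,0,-4.93,0.0],
    [-0.0158,-0.0127,0,0,0,-4.93,0.0],
    [-0.0158,-0.0127,0,0,0,-4.93,0.0],
    [-0.0158,-0.0127,0,0,0,-4.93,0.0],
    [-0.0158,-0.0127,0,0,0,-4.93,0.0],
    [-0.0158,-0.0127,0,0,0,-4.93,0.0],
    [-0.0158,-0.0127,0,0,0,-4.93,0.0],
    [-0.0158,-0.0127,0,0,0,-4.93,0.0],
    [-0.0158,-0.0127,0,0,0,-4.93,0.0],
    [-0.0158,-0.0127,0,0,0,-4.93,0.0],
  ],
)

```text
time_s: 5.37
tcp_pos: [0.3686, -0.2603, 0.1864]
tcp_rot: [[0.996, -0.085, -0.001], [-0.085, -0.996, 0.001], [-0.001, -0.001, -1.0]]
force: [-0.3, -0.0, -4.8]
width: 0.264
```

Run:
```python
from cell import *
from h import *
p,d=snapshot("side");cv2.imwrite("pics/s2.png",p[:,:,::-1])
X=cloud(d,"side");hsv=cv2.cvtColor(p,cv2.COLOR_RGB2HSV);H,S,V=[hsv[...,i].astype(int) for i in range(3)]
z=X[...,2];ok=(d>0)&(X[...,0]<.45)&(X[...,0]>.28)&(X[...,1]<-.12)&(z>.03)
w=ok&(H>5)&(H<25)&(S>60);print(w.sum(),*rect(X[w]),np.percentile(z[w],[2,50,98]))
b=ok&((H<4)|(H>174))&(S>130);print(X[b].mean(0))
o=get_obs();print(o["tcp_pos"],o["force"],o["wrist_torque"],o["qpos"])
```

```text
1349 [ 364.5 -304.8] [163.  71.] 70.2 [0.19238952 0.20978582 0.30411648]
[ 0.36332413 -0.36925342  0.20674325]
[ 0.36580631 -0.26208586  0.18634211] [-3.00296012 -2.66425498 -5.30128716] [-0.36235753  0.28652965  0.02682838] [-0.64430357  0.14628195  1.87371289 -0.00437182  1.12476382 -0.55367287]
```

View pics/s2.png

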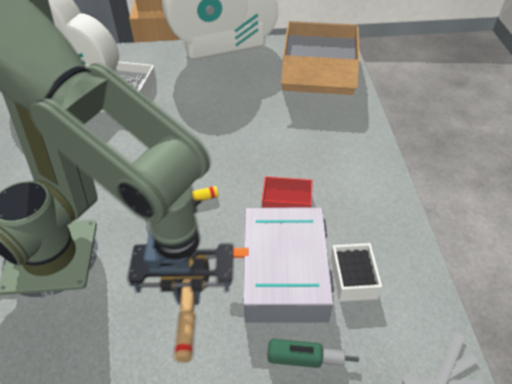

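Request:
move_arm(
  rows=[
    [0,0,-0.01,0,0,0,0.0],
    [0,0,-0.02,0,0,0,0.0],
    [0,0,-0.02,0,0,0,0.0],
    [0,0,-0.02,0,0,0,0.0],
    [0,0,-0.02,0,0,0,0.0],
    [0,0,-0.02,0,0,0,0.0],
    [0,0,-0.02,0,0,0,0.0],
    [0,0,-0.016,0,0,0,0.0],
    [0,0,-0.012,0,0,0,0.0],
    [0,0,-0.006,0,0,0,0.0],
    [0,0,-0.004,0,0,0,0.0],
    [0,0,-0.002,0,0,0,0.0],
    [0,0,0,0,0,0,0.0],
    [0,0,0,0,0,0,0.0],
  ],
)

```text
time_s: 6.58
tcp_pos: [0.3705, -0.2605, 0.0175]
tcp_rot: [[0.997, -0.081, 0.001], [-0.081, -0.997, -0.001], [0.001, 0.001, -1.0]]
force: [0.1, 0.1, -5.0]
width: 0.262
```

Request:
move_arm(
  rows=[
    [0,0,-0.002,0,0,0,0.0],
    [0,0,-0.002,0,0,0,0.0],
    [0,0,-0.001,0,0,0,0.0],
    [0,0,-0.001,0,0,0,0.0],
    [0,0,-0.001,0,0,0,0.0],
    [0,0,0,0,0,0,0.0],
  ],
)

```text
time_s: 7.08
tcp_pos: [0.3701, -0.2603, 0.0104]
tcp_rot: [[0.997, -0.081, 0.0], [-0.081, -0.997, -0.0], [0.0, 0.0, -1.0]]
force: [-1.1, -0.4, 1.8]
width: 0.262
```

Request:
move_arm(
  rows=[
    [0,0,0,0,0,0,0.03],
    [0,0,0,0,0,0,0.04],
    [0,0,0,0,0,0,0.05],
    [0,0,0,0,0,0,0.06],
    [0,0,0,0,0,0,0.06],
    [0,0,0,0,0,0,0.06],
    [0,0,0.01,0,0,0,0.06],
    [0,0,0.02,0,0,0,0.06],
    [0,0,0.03,0,0,0,0.06],
    [0,0,0.035,0,0,0,0.06],
    [0,0,0.035,0,0,0,0.06],
    [0,0,0.03,0,0,0,0.06],
  ],
)

```text
time_s: 8.08
tcp_pos: [0.3702, -0.2603, 0.1723]
tcp_rot: [[0.997, -0.081, 0.001], [-0.081, -0.997, -0.001], [0.001, 0.001, -1.0]]
force: [0.2, -1.1, 0.3]
width: 0.661
```

Request:
move_arm(
  rows=[
    [0.0065,0.0132,0,0,0,6.91,0.06],
    [0.0065,0.0132,0,0,0,6.91,0.06],
    [0.0065,0.0132,0,0,0,6.91,0.06],
    [0.0065,0.0132,0,0,0,6.91,0.06],
    [0.0065,0.0132,0,0,0,6.91,0.06],
    [0.0065,0.0132,0,0,0,6.91,0.06],
    [0.0065,0.0132,0,0,0,6.91,0.06],
    [0.0065,0.0132,0,0,0,6.91,0.06],
    [0.0065,0.0132,0,0,0,6.91,0.06],
    [0.0065,0.0132,0,0,0,6.91,0.06],
    [0.0065,0.0132,0,0,0,6.91,0.06],
    [0.0065,0.0132,0,0,0,6.91,0.06],
    [0.0065,0.0132,0,0,0,6.91,0.06],
    [0,0,0,0,0,0,0.06],
  ],
)

```text
time_s: 9.25
tcp_pos: [0.4554, -0.087, 0.1699]
tcp_rot: [[0.08, 0.997, 0.001], [0.997, -0.08, 0.001], [0.001, 0.001, -1.0]]
force: [-0.9, 0.7, 0.5]
width: 0.658
```

Run:
```python
from cell import *
from h import *
o=get_obs();p,d=snapshot("wrist");cv2.imwrite("pics/w3.png",p[:,:,::-1])
X=cloud(d,"wrist",o["tcp_pos"],o["tcp_rot"]);hsv=cv2.cvtColor(p,cv2.COLOR_RGB2HSV);H,S,V=[hsv[...,i].astype(int) for i in range(3)]
z=X[...,2]
w=(d>0)&(H>4)&(H<16)&(S>180)&(z>.07)&(z<.1);print(w.sum(),*rect(X[w]),np.median(X[w],0))
print(o["tcp_pos"],o["qpos"])
p,d=snapshot("scene");cv2.imwrite("pics/sc3.png",p[:,:,::-1])
X=cloud(d,"scene");hsv=cv2.cvtColor(p,cv2.COLOR_RGB2HSV);H,S,V=[hsv[...,i].astype(int) for i in range(3)]
z=X[...,2];ok=(d>0)&(X[...,0]<.47)&(X[...,0]>.28)&(X[...,1]<-.12)&(z>.01)
w=ok&(H>5)&(H<25)&(S>60);print("wood",w.sum(),*rect(X[w]))
w=ok&(V<70)&(z>.044)&(z<.06);print("headtop",w.sum(),*rect(X[w]))
```

```text
1649 [464.1 -88. ] [22.5 58.6] 84.83 [ 0.46239052 -0.08820019  0.08513932]
[ 0.45542303 -0.08701243  0.16993369] [-2.14291370e-01  1.80608660e-01  1.87568027e+00  1.09764027e-03
  1.08485220e+00 -1.70598072e+00]
wood 1351 [ 385.1 -245.8] [290.9  86. ] 68.76
headtop 511 [ 374.2 -216.4] [47.3 67. ] 86.29
```

View pics/w3.png

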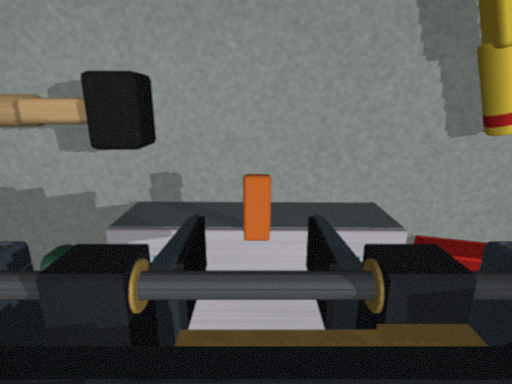

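View pics/sc3.png

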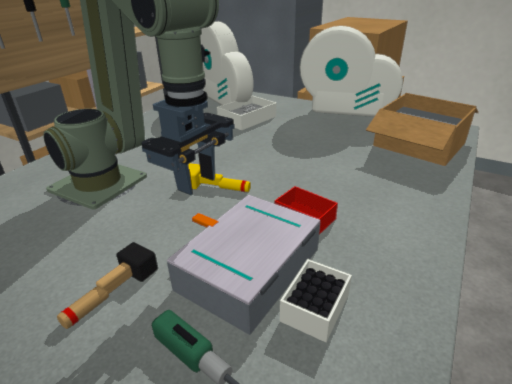

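The mallet lies flat on the bench (scene (110,280)). In the wrist view the tongue (257,207) sits centred between the fingers. I'll descend and grip it.

Request:
move_arm(
  rows=[
    [0,-0.0005,-0.02,0,0,0,0.055],
    [0,0,-0.02,0,0,0,0.05],
    [0,0,-0.02,0,0,0,0.05],
    [0,0,-0.02,0,0,0,0.05],
    [0,0,-0.015,0,0,0,0.05],
    [0,0,-0.01,0,0,0,0.05],
    [0,0,-0.003,0,0,0,0.05],
    [0,0,0,0,0,0,0.03],
    [0,0,0,0,0,0,0.02],
    [0,0,0,0,0,0,0.01],
    [0,0,0,0,0,0,0.0],
    [0,0,0,0,0,0,0.0],
    [0,0,0,0,0,0,0.0],
    [0,0,0,0,0,0,0.0],
  ],
)

```text
time_s: 10.52
tcp_pos: [0.4554, -0.0862, 0.0627]
tcp_rot: [[0.087, 0.996, 0.002], [0.996, -0.087, 0.005], [0.006, 0.002, -1.0]]
force: [3.1, 12.3, 0.2]
width: 0.259
```

Run:
```python
import numpy as np
r=.2221;f=1.6
th=np.r_[np.arange(0,107,5)]
for a,b in zip(th[:-1],th[1:]):
    A,B=np.radians([a+f,b+f]);dx=r*(np.cos(A)-np.cos(B));print(b,np.round([dx*.9965,-dx*.0837,r*(np.sin(B)-np.sin(A))],4))
```

```text
5 [ 0.0014 -0.0001  0.0193]
10 [ 0.0031 -0.0003  0.0191]
15 [ 0.0047 -0.0004  0.0188]
20 [ 0.0063 -0.0005  0.0183]
25 [ 0.0079 -0.0007  0.0177]
30 [ 0.0094 -0.0008  0.0169]
35 [ 0.0108 -0.0009  0.016 ]
40 [ 0.0122 -0.001   0.015 ]
45 [ 0.0134 -0.0011  0.0139]
50 [ 0.0146 -0.0012  0.0127]
55 [ 0.0156 -0.0013  0.0114]
60 [ 0.0166 -0.0014  0.01  ]
65 [ 0.0174 -0.0015  0.0085]
70 [ 0.018  -0.0015  0.0069]
75 [ 0.0186 -0.0016  0.0053]
80 [ 0.019  -0.0016  0.0037]
85 [ 0.0192 -0.0016  0.002 ]
90 [ 0.0193 -0.0016  0.0003]
95 [ 0.0193 -0.0016 -0.0014]
100 [ 0.0191 -0.0016 -0.0031]
105 [ 0.0187 -0.0016 -0.0047]
```

First 20°, slowly, each 5° split in two rows.

Request:
move_arm(
  rows=[
    [0.0005,-0.0005,0.0097,0,0,0,0.0],
    [0.0009,0,0.0097,0,0,0,0.0],
    [0.0014,0,0.0096,0,0,0,0.0],
    [0.0017,0,0.0095,0,0,0,0.0],
    [0.0022,-0.0001,0.0094,0,0,0,0.0],
    [0.0025,-0.0001,0.0094,0,0,0,0.0],
    [0.003,-0.0003,0.0092,0,0,0,0.0],
    [0.0033,-0.0002,0.0091,0,0,0,0.0],
  ],
)

```text
time_s: 11.18
tcp_pos: [0.47, -0.0874, 0.1379]
tcp_rot: [[0.086, 0.996, -0.0], [0.996, -0.086, 0.006], [0.006, -0.001, -1.0]]
force: [2.8, 9.1, -4.2]
width: 0.263
```

Run:
```python
from cell import *
from h import *
p,d=snapshot("side");cv2.imwrite("pics/s4.png",p[:,:,::-1])
o=get_obs();print(o["tcp_pos"],o["force"],o["wrist_torque"],o["width"])
```

```text
[ 0.47069008 -0.08747187  0.13942322] [ 0.58879678  9.79190838 -3.0915605 ] [ 1.69016018  0.29670208 -0.02770925] 0.25930977867209914
```

View pics/s4.png

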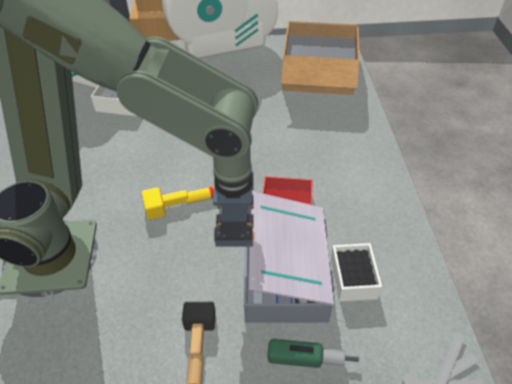

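The lid is rising (side view around (285,240)) and the tongue is pivoting in the pads at low forces, so I'll continue.

Request:
move_arm(
  rows=[
    [0.0037,-0.0007,0.009,0,0,0,0.0],
    [0.0042,-0.0007,0.0087,0,0,0,0.0],
    [0.0046,-0.0004,0.0085,0,0,0,0.0],
    [0.0048,-0.0004,0.0084,0,0,0,0.0],
    [0.0052,-0.0004,0.0081,0,0,0,0.0],
    [0.0056,-0.0005,0.0079,0,0,0,0.0],
    [0.006,-0.0005,0.0076,0,0,0,0.0],
    [0.0062,-0.0005,0.0074,0,0,0,0.0],
    [0.0065,-0.0005,0.0071,0,0,0,0.0],
    [0.0069,-0.0006,0.0068,0,0,0,0.0],
    [0.0072,-0.0006,0.0065,0,0,0,0.0],
    [0.0074,-0.0006,0.0062,0,0,0,0.0],
    [0.0077,-0.0006,0.0059,0,0,0,0.0],
    [0.0079,-0.0007,0.0055,0,0,0,0.0],
    [0.0082,-0.0007,0.0052,0,0,0,0.0],
    [0.0084,-0.0007,0.0048,0,0,0,0.0],
  ],
)

```text
time_s: 12.57
tcp_pos: [0.5692, -0.0957, 0.2512]
tcp_rot: [[0.085, 0.996, -0.004], [0.996, -0.085, 0.007], [0.007, -0.005, -1.0]]
force: [-1.0, 8.5, -0.5]
width: 0.259
```

Request:
move_arm(
  rows=[
    [0.0086,-0.0007,0.0045,0,0,0,0.0],
    [0.0088,-0.0008,0.004,0,0,0,0.0],
    [0.009,-0.0008,0.0036,0,0,0,0.0],
    [0.009,-0.0007,0.0033,0,0,0,0.0],
    [0.0092,-0.0008,0.0028,0,0,0,0.0],
    [0.0094,-0.0008,0.0025,0,0,0,0.0],
    [0.0095,-0.0008,0.002,0,0,0,0.0],
    [0.0095,-0.0008,0.0017,0,0,0,0.0],
    [0.0096,-0.0008,0.0012,0,0,0,0.0],
    [0.0096,-0.0008,0.0008,0,0,0,0.0],
    [0.0096,-0.0008,0.0003,0,0,0,0.0],
    [0.0097,-0.0008,0,0,0,0,0.0],
    [0.0097,-0.0008,-0.0005,0,0,0,0.0],
    [0.0096,-0.0008,-0.0009,0,0,0,0.0],
  ],
)

```text
time_s: 13.73
tcp_pos: [0.7015, -0.1068, 0.2782]
tcp_rot: [[0.082, 0.997, 0.001], [0.997, -0.082, 0.006], [0.006, 0.0, -1.0]]
force: [-1.4, 8.4, 3.4]
width: 0.264
```

Request:
move_arm(
  rows=[
    [0.0096,-0.0008,-0.0013,0,0,0,0.0],
    [0.0095,-0.0008,-0.0018,0,0,0,0.0],
    [0.0075,-0.0006,-0.0018,0,0,0,0.0],
    [0.006,-0.0005,-0.0015,0,0,0,0.0],
    [0.004,-0.0003,-0.001,0,0,0,0.0],
    [0.003,-0.0003,-0.0008,0,0,0,0.0],
  ],
)

```text
time_s: 14.23
tcp_pos: [0.7417, -0.1103, 0.2703]
tcp_rot: [[0.082, 0.997, 0.003], [0.997, -0.082, 0.005], [0.005, 0.002, -1.0]]
force: [0.4, 7.5, 4.8]
width: 0.262
```

Request:
move_arm(
  rows=[
    [0.002,-0.0002,-0.0006,0,0,0,0.0],
    [0.001,0,-0.0003,0,0,0,0.0],
    [0,0,0,0,0,0,0.0],
  ],
)

```text
time_s: 14.48
tcp_pos: [0.7447, -0.1105, 0.2694]
tcp_rot: [[0.082, 0.997, 0.003], [0.997, -0.082, 0.005], [0.005, 0.003, -1.0]]
force: [0.5, 8.8, 5.0]
width: 0.257
```

Run:
```python
from cell import *
from h import *
p,d=snapshot("side");cv2.imwrite("pics/s5.png",p[:,:,::-1])
o=get_obs();print(o["tcp_pos"],o["force"],o["qpos"])
```

```text
[ 0.74456725 -0.11045686  0.26946775] [0.85284681 8.61231218 4.06500715] [-0.16490005  0.60118309  0.96485053  0.00525834  1.57332281 -1.65379867]
```

View pics/s5.png

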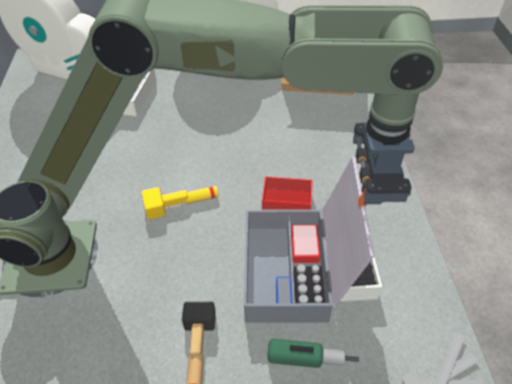

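The lid is open past upright, with the tongue near side (361,200). I'll release it and lift straight off.

Request:
move_arm(
  rows=[
    [0,0,0,0,0,0,0.03],
    [0,0,0,0,0,0,0.04],
    [0,0,0,0,0,0,0.05],
    [0,0,0,0,0,0,0.06],
    [0,0,0,0,0,0,0.06],
    [0.003,0,0.012,0,0,0,0.06],
    [0.004,0,0.02,0,0,0,0.06],
    [0.004,0,0.02,0,0,0,0.06],
    [0,0,0.02,0,0,0,0.06],
    [0,0,0.02,0,0,0,0.06],
  ],
)

```text
time_s: 15.37
tcp_pos: [0.7549, -0.1143, 0.36]
tcp_rot: [[0.084, 0.996, -0.0], [0.996, -0.084, -0.0], [-0.0, -0.0, -1.0]]
force: [0.3, -0.2, 0.4]
width: 0.662
```

Request:
move_arm(
  rows=[
    [-0.0275,-0.0104,0,0,0,-6.43,0.06],
    [-0.0275,-0.0104,0,0,0,-6.43,0.06],
    [-0.0275,-0.0104,0,0,0,-6.43,0.06],
    [-0.0275,-0.0104,0,0,0,-6.43,0.06],
    [-0.0275,-0.0104,0,0,0,-6.43,0.06],
    [-0.0275,-0.0104,0,0,0,-6.43,0.06],
    [-0.0275,-0.0104,0,0,0,-6.43,0.06],
    [-0.0275,-0.0104,-0.02,0,0,-6.43,0.06],
    [-0.0275,-0.0104,-0.025,0,0,-6.43,0.06],
    [-0.0275,-0.0104,-0.025,0,0,-6.43,0.06],
    [-0.0275,-0.0104,-0.025,0,0,-6.43,0.06],
    [-0.0275,-0.0104,-0.025,0,0,-6.43,0.06],
    [-0.0275,-0.0104,-0.025,0,0,-6.43,0.06],
    [-0.0275,-0.0104,-0.025,0,0,-6.43,0.06],
    [0,0,0,0,0,0,0.06],
  ],
)

```text
time_s: 16.62
tcp_pos: [0.362, -0.2576, 0.1845]
tcp_rot: [[0.996, -0.091, -0.012], [-0.091, -0.996, 0.007], [-0.013, -0.006, -1.0]]
force: [0.3, 0.1, -0.3]
width: 0.66
```

Run:
```python
from cell import *
from h import *
o=get_obs();p,d=snapshot("wrist");cv2.imwrite("pics/w6.png",p[:,:,::-1])
print(o["tcp_pos"],o["tcp_rot"][:,0],o["qpos"])
X=cloud(d,"wrist",o["tcp_pos"],o["tcp_rot"]);hsv=cv2.cvtColor(p,cv2.COLOR_RGB2HSV);H,S,V=[hsv[...,i].astype(int) for i in range(3)]
z=X[...,2];w=(d>0)&(H>5)&(H<25)&(S>60)&(z>.034)&(z<.046)
k,l,s,_=cv2.connectedComponentsWithStats(w.astype(np.uint8));w=l==1+np.argmax(s[1:,4])
print("neck",w.sum(),*rect(X[w]),np.median(X[w],0))
hd=(d>0)&(V<70)&(z>.044)&(z<.056)&(X[...,1]<-.1);print("head",hd.sum(),*rect(X[hd]))
p,d=snapshot("scene");cv2.imwrite("pics/sc6.png",p[:,:,::-1]);np.savez("scene6.npz",p=p,d=d,pos=0,rot=0)
p,d=snapshot("side");cv2.imwrite("pics/s6.png",p[:,:,::-1]);np.savez("side6.npz",p=p,d=d,pos=0,rot=0)
```

```text
[ 0.36198922 -0.25755974  0.18445532] [ 0.99580312 -0.0906309  -0.01273545] [-0.64285127  0.1445246   1.88114345 -0.00211796  1.12970365 -0.55113541]
neck 1302 [ 370.4 -270.6] [67.7 22.9] 84.79 [ 0.37002722 -0.2702099   0.03892389]
head 5717 [ 506.2 -189.6] [203.  303.6] 68.63
```

View pics/s6.png

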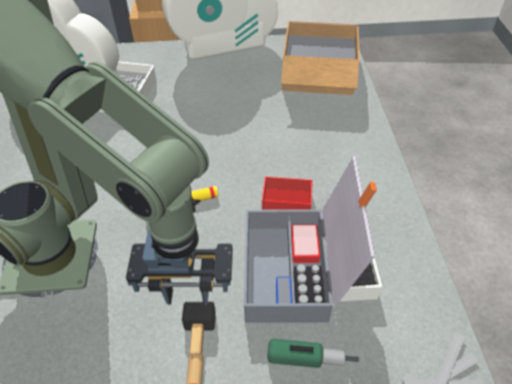

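View pics/sc6.png

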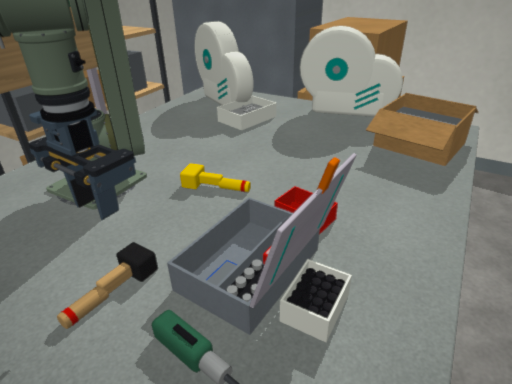

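View pics/w6.png

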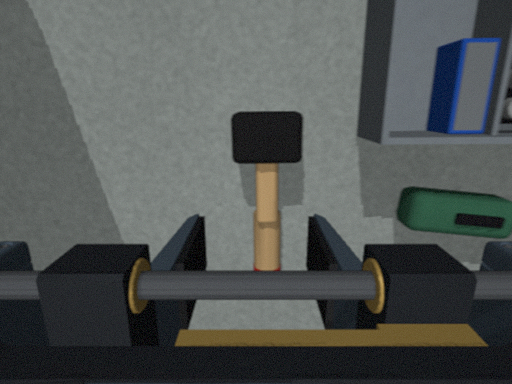

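Request:
move_arm(
  rows=[
    [0.004,-0.002,-0.01,-0.4,-0.7,0,0.06],
    [0.0047,-0.0014,-0.02,0,0,0,0.06],
    [0,0,-0.02,0,0,0,0.06],
    [0,0,-0.02,0,0,0,0.06],
    [0,0,-0.01,0,0,0,0.06],
    [0,0,0,0,0,0,0.06],
  ],
)

```text
time_s: 17.27
tcp_pos: [0.3797, -0.2625, 0.1085]
tcp_rot: [[0.997, -0.082, 0.011], [-0.082, -0.997, -0.006], [0.012, 0.005, -1.0]]
force: [-0.0, -0.5, 0.6]
width: 0.66
```

Request:
move_arm(
  rows=[
    [-0.005,0,0,0.4,0.7,0,0.06],
    [-0.004,0.001,0,0,0,0,0.06],
    [0,0,0,0,0,0,0.06],
    [0,0,0,0,0,0,0.06],
    [0,0,0,0,0,0,0.06],
  ],
)

```text
time_s: 17.68
tcp_pos: [0.3701, -0.2622, 0.1102]
tcp_rot: [[0.996, -0.084, 0.002], [-0.084, -0.996, -0.001], [0.002, 0.001, -1.0]]
force: [0.4, -0.2, 1.2]
width: 0.658
```

Request:
move_arm(
  rows=[
    [0,0.001,-0.015,0,0,0,0.06],
    [0,0,-0.02,0,0,0,0.06],
    [0,0,-0.02,0,0,0,0.06],
    [0,0,-0.02,0,0,0,0.06],
    [0,0,-0.015,0,0,0,0.06],
    [0,0,-0.008,0,0,0,0.06],
    [0,0,0,0,0,0,0.06],
    [0,0,0,0,0,0,0.05],
    [0,0,0,0,0,0,0.03],
    [0,0,0,0,0,0,0.01],
    [0,0,0,0,0,0,0],
    [0,0,0,0,0,0,0],
    [0,0,0,0,0,0,0],
    [0,0,0,0,0,0,0],
    [0,0,0,0,0,0,0],
    [0,0,0,0,0,0,0],
  ],
)

```text
time_s: 19.02
tcp_pos: [0.3699, -0.2611, 0.0118]
tcp_rot: [[0.996, -0.084, 0.001], [-0.084, -0.996, -0.0], [0.001, 0.0, -1.0]]
force: [-0.8, 0.4, 6.9]
width: 0.26
```

Run:
```python
from h import *
# case rim / compartment from scene+side with lid open, in case frame
C=np.array([.582,-.0985]);a=np.radians(-4.8);ex=np.array([np.cos(a),np.sin(a)]);ey=np.array([-np.sin(a),np.cos(a)])
for n in("scene","side"):
    p,d,_,_=load(n+"6.npz");X=cloud(d,n);z=X[...,2]
    q=np.stack([(X[...,:2]-C)@ex,(X[...,:2]-C)@ey],-1)*1000
    r=(d>0)&(abs(z-.075)<.004)&(abs(q[...,0])<110)&(abs(q[...,1])<150)
    for nm,m in(("front",r&(q[...,0]<-80)&(abs(q[...,1])<110)),("+y",r&(q[...,1]>115)&(abs(q[...,0])<70)),("-y",r&(q[...,1]<-115)&(abs(q[...,0])<70))):
        Q=q[m];print(n,nm,m.sum(),np.round(np.percentile(Q,[3,50,97],axis=0).T,1).tolist(),
          "slope",np.round(np.polyfit(Q[:,1],Q[:,0],1)[0] if nm=="front" else np.polyfit(Q[:,0],Q[:,1],1)[0],4) if m.sum()>20 else '')
    hsv=cv2.cvtColor(p,cv2.COLOR_RGB2HSV);H,S,V=[hsv[...,i].astype(int) for i in range(3)]
    m=(d>0)&(H>105)&(H<130)&(S>120)&(z>.03)&(z<.065)&(abs(q[...,0])<90)
    print("blue",m.sum(),np.round(np.percentile(q[m],[2,98],axis=0),1).tolist())
```

```text
scene front 250 [[-99.0, -94.3, -91.4], [-104.5, -14.8, 100.6]] slope -0.0011
scene +y 100 [[-67.0, -19.8, 22.5], [127.0, 130.0, 135.4]] slope -0.0008
scene -y 257 [[-64.9, 6.2, 66.4], [-136.0, -133.3, -129.4]] slope 0.0006
blue 26 [[-25.7, -105.2], [-5.0, -46.0]]
side front 200 [[-97.3, -94.4, -91.5], [-104.0, -3.3, 97.4]] slope 0.0002
side +y 167 [[-63.4, 11.4, 66.1], [128.6, 132.5, 138.6]] slope 0.0133
side -y 230 [[-65.9, -1.6, 64.6], [-134.2, -130.3, -126.2]] slope 0.0029
blue 68 [[-25.3, -109.9], [7.4, -48.5]]
```

Request:
move_arm(
  rows=[
    [0,0,0.006,0,0,0,0],
    [0,0,0.014,0,0,0,0],
    [0,0,0.02,0,0,0,0],
    [0,0,0.025,0,0,0,0],
    [0,0,0.025,0,0,0,0],
    [0,0,0.025,0,0,0,0],
    [0,0,0.025,0,0,0,0],
    [0,0,0.02,0,0,0,0],
    [0.0138,0.0158,0,0,0,0,0],
    [0.0138,0.0158,0,0,0,0,0],
    [0.0138,0.0158,0,0,0,0,0],
    [0.0138,0.0158,0,0,0,0,0],
    [0.0138,0.0158,0,0,0,0,0],
    [0.0138,0.0158,0,0,0,0,0],
    [0.0138,0.0158,0,0,0,0,0],
    [0.0138,0.0158,0,0,0,0,0],
    [0.0138,0.0158,0,0,0,0,0],
    [0.0138,0.0158,0,0,0,0,0],
    [0.0138,0.0158,0,0,0,0,0],
    [0.0138,0.0158,0,0,0,0,0],
  ],
)

```text
time_s: 20.68
tcp_pos: [0.5347, -0.0703, 0.1702]
tcp_rot: [[0.996, -0.084, -0.003], [-0.084, -0.996, 0.0], [-0.003, 0.0, -1.0]]
force: [0.4, 0.4, -5.0]
width: 0.261
```

Request:
move_arm(
  rows=[
    [0,0,0,0,0,0,0],
    [0,0,0,0,0,0,0],
    [0,0,0,0,0,0,0],
  ],
)

```text
time_s: 20.93
tcp_pos: [0.5341, -0.0714, 0.1704]
tcp_rot: [[0.996, -0.084, -0.003], [-0.084, -0.996, -0.0], [-0.003, 0.0, -1.0]]
force: [-0.5, 0.7, -4.4]
width: 0.261
```

Run:
```python
from cell import *
from h import *
C=np.array([.580,-.0985]);a=np.radians(-4.8);ex=np.array([np.cos(a),np.sin(a)]);ey=np.array([-np.sin(a),np.cos(a)])
o=get_obs();print(o["tcp_pos"],o["tcp_rot"][:,0],o["force"])
p,d=snapshot("wrist");cv2.imwrite("pics/w7.png",p[:,:,::-1])
X=cloud(d,"wrist",o["tcp_pos"],o["tcp_rot"]);z=X[...,2]
q=np.stack([(X[...,:2]-C)@ex,(X[...,:2]-C)@ey],-1)*1000
hsv=cv2.cvtColor(p,cv2.COLOR_RGB2HSV);H,S,V=[hsv[...,i].astype(int) for i in range(3)]
hd=(d>0)&(V<70)&(abs(z-o["tcp_pos"][2]-.04)<.005)&(abs(q[...,0])<120)&(q[...,1]>30)
print("head",hd.sum(),*rect(np.c_[q[hd]/1000,q[hd][:,:1]]))
r=(d>0)&(abs(z-.075)<.004)&(abs(q[...,0])<110)&(abs(q[...,1])<150)
for nm,m in(("front",r&(q[...,0]<-80)&(abs(q[...,1])<110)),("+y",r&(q[...,1]>115)&(abs(q[...,0])<70))):
    if m.sum():print(nm,m.sum(),np.round(np.percentile(q[m],[3,50,97],axis=0).T,1).tolist())
p,d=snapshot("side");cv2.imwrite("pics/s7.png",p[:,:,::-1])
```

```text
[ 0.53406907 -0.07137778  0.1704465 ] [ 0.99647704 -0.08381462 -0.00293688] [-0.53088861  0.68845241 -4.37842228]
head 15928 [-47.7  62.9] [67.5 65.6] 0.07
front 264 [[-94.6, -91.7, -88.7], [-19.0, 96.9, 108.8]]
+y 1595 [[-65.7, 0.0, 65.6], [129.8, 132.7, 135.7]]
```

View pics/w7.png

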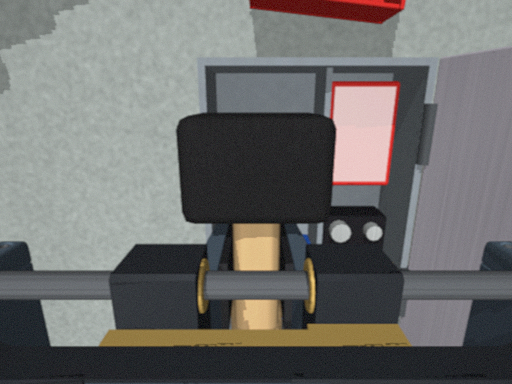

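View pics/s7.png

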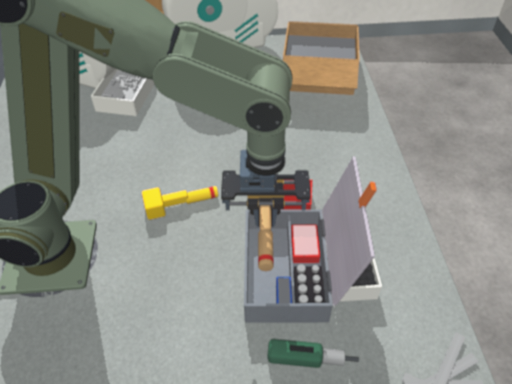

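Request:
move_arm(
  rows=[
    [0.0012,0,-0.012,0,0,0,0],
    [0,0,-0.02,0,0,0,0],
    [0,0,-0.02,0,0,0,0],
    [0,0,-0.02,0,0,0,0],
    [0,0,-0.015,0,0,0,0],
    [0,0,-0.008,0,0,0,0],
    [0,0,0,0,0,0,0],
    [0,0,0,0,0,0,0],
  ],
)

```text
time_s: 21.7
tcp_pos: [0.5365, -0.0717, 0.0766]
tcp_rot: [[0.996, -0.085, 0.0], [-0.085, -0.996, -0.0], [0.0, 0.0, -1.0]]
force: [0.8, -1.3, -4.4]
width: 0.264
```

Run:
```python
from cell import *
from h import *
C=np.array([.580,-.0985]);a=np.radians(-4.8);ex=np.array([np.cos(a),np.sin(a)]);ey=np.array([-np.sin(a),np.cos(a)])
o=get_obs();print(o["tcp_pos"],o["tcp_rot"][:,0],o["force"])
p,d=snapshot("wrist");cv2.imwrite("pics/w8.png",p[:,:,::-1])
X=cloud(d,"wrist",o["tcp_pos"],o["tcp_rot"]);z=X[...,2]
q=np.stack([(X[...,:2]-C)@ex,(X[...,:2]-C)@ey],-1)*1000
hsv=cv2.cvtColor(p,cv2.COLOR_RGB2HSV);H,S,V=[hsv[...,i].astype(int) for i in range(3)]
hd=(d>0)&(V<70)&(abs(z-o["tcp_pos"][2]-.04)<.005)&(abs(q[...,0])<120)&(q[...,1]>30)
print("head",np.round(np.percentile(q[hd],[1,99],axis=0),1).tolist())
p,d=snapshot("side");cv2.imwrite("pics/s8.png",cv2.resize(p[190:330,200:400,::-1],None,fx=4,fy=4))
```

```text
[ 0.53648704 -0.07174701  0.07663928] [ 9.96383915e-01 -8.49651855e-02  1.09567458e-04] [ 0.80697401 -1.34818791 -4.36712902]
head [[-77.9, 38.1], [-12.7, 94.7]]
```

View pics/w8.png

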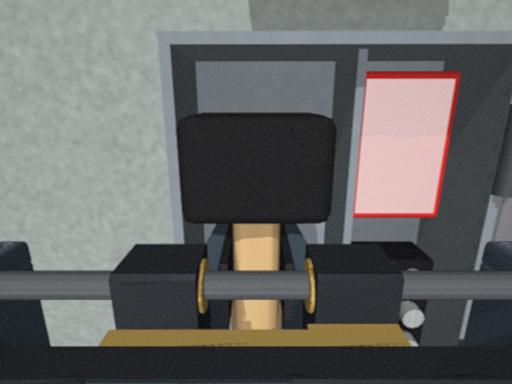

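View pics/s8.png

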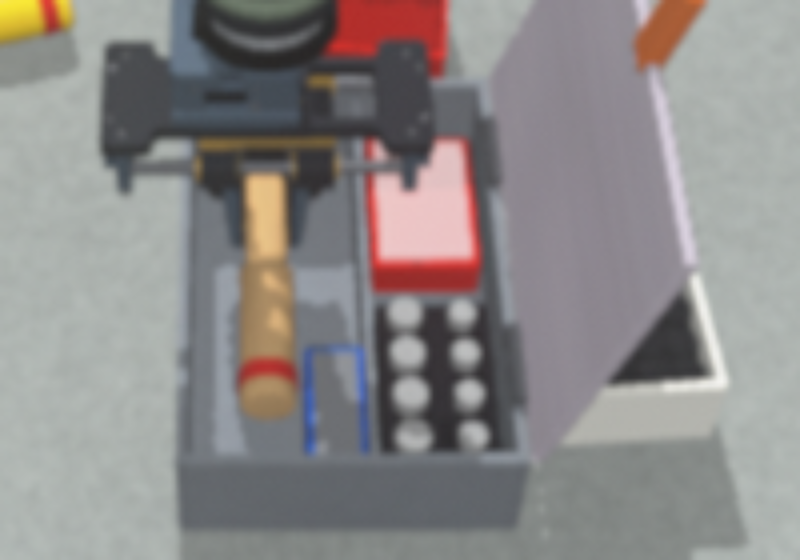

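The mallet lines up with the compartment and the blue box is clear. I'll lower it in small steps.

Request:
move_arm(
  rows=[
    [0,0,-0.01,0,0,0,0],
    [0,0,-0.014,0,0,0,0],
    [0,0,-0.012,0,0,0,0],
    [0,0,-0.008,0,0,0,0],
    [0,0,-0.004,0,0,0,0],
    [0,0,-0.003,0,0,0,0],
    [0,0,-0.002,0,0,0,0],
    [0,0,0,0,0,0,0],
    [0,0,0,0,0,0,0],
  ],
)

```text
time_s: 22.55
tcp_pos: [0.5369, -0.0714, 0.0238]
tcp_rot: [[0.996, -0.084, 0.001], [-0.084, -0.996, -0.0], [0.001, 0.0, -1.0]]
force: [-0.9, -0.6, -4.7]
width: 0.261
```

Request:
move_arm(
  rows=[
    [0,0,-0.002,0,0,0,0],
    [0,0,-0.0015,0,0,0,0],
    [0,0,-0.001,0,0,0,0],
    [0,0,-0.001,0,0,0,0],
    [0,0,0,0,0,0,0],
    [0,0,0,0,0,0,0],
  ],
)

```text
time_s: 23.05
tcp_pos: [0.5365, -0.0713, 0.0179]
tcp_rot: [[0.996, -0.084, 0.0], [-0.084, -0.996, -0.0], [0.0, -0.0, -1.0]]
force: [-0.1, -1.1, -3.6]
width: 0.264
```

Request:
move_arm(
  rows=[
    [0,0,-0.001,0,0,0,0],
    [0,0,-0.0005,0,0,0,0],
    [0,0,0,0,0,0,0],
  ],
)

```text
time_s: 23.3
tcp_pos: [0.5366, -0.0714, 0.0178]
tcp_rot: [[0.996, -0.084, 0.001], [-0.084, -0.996, -0.0], [0.001, 0.0, -1.0]]
force: [-2.8, 0.9, 7.0]
width: 0.258
```

Contact with the floor: force rose from -4.7 to +7 N. I'll open only to 40 mm and withdraw.

Request:
move_arm(
  rows=[
    [0,0,0,0,0,0,0.028],
    [0,0,0,0,0,0,0.034],
    [0,0,0,0,0,0,0.04],
    [0,0,0,0,0,0,0.04],
    [0,0,0,0,0,0,0.04],
    [0,0,0,0,0,0,0.04],
  ],
)

```text
time_s: 23.8
tcp_pos: [0.5366, -0.0713, 0.0163]
tcp_rot: [[0.996, -0.084, 0.0], [-0.084, -0.996, -0.0], [0.0, -0.0, -1.0]]
force: [-0.7, 0.5, -0.1]
width: 0.438
```

Request:
move_arm(
  rows=[
    [0,0,0.01,0,0,0,0.04],
    [0,0,0.02,0,0,0,0.04],
    [0,0,0.03,0,0,0,0.04],
    [0,0,0.03,0,0,0,0.04],
    [0,0,0.03,0,0,0,0.04],
    [0,0,0.03,0,0,0,0.04],
    [0,0,0.03,0,0,0,0.04],
    [-0.02,0.01,0.02,0,0,0,0.04],
    [-0.02,0.01,0,0,0,0,0.04],
    [-0.02,0.01,0,0,0,0,0.04],
    [-0.02,0.01,0,0,0,0,0.04],
    [-0.02,0.01,0,0,0,0,0.04],
    [-0.02,0.01,0,0,0,0,0.04],
    [0,0,0,0,0,0,0.04],
    [0,0,0,0,0,0,0.04],
  ],
)

```text
time_s: 25.05
tcp_pos: [0.416, -0.0111, 0.2173]
tcp_rot: [[0.997, -0.083, 0.002], [-0.083, -0.997, -0.0], [0.002, 0.0, -1.0]]
force: [-0.7, 0.3, 0.3]
width: 0.437
```

Run:
```python
from cell import *
from h import *
C=np.array([.580,-.0985]);a=np.radians(-4.8);ex=np.array([np.cos(a),np.sin(a)]);ey=np.array([-np.sin(a),np.cos(a)])
o=get_obs();print(o["time_s"],o["tcp_pos"],o["force"])
for n in("scene","side"):
    p,d=snapshot(n);cv2.imwrite(f"pics/{n}9.png",p[:,:,::-1])
    X=cloud(d,n);z=X[...,2];q=np.stack([(X[...,:2]-C)@ex,(X[...,:2]-C)@ey],-1)*1000
    hsv=cv2.cvtColor(p,cv2.COLOR_RGB2HSV);H,S,V=[hsv[...,i].astype(int) for i in range(3)]
    ok=(d>0)&(q[...,0]<5)&(q[...,0]>-88)&(abs(q[...,1])<130)
    h=ok&(V<60)&(z>.048)&(z<.064)&(q[...,1]>20);w=ok&(H>5)&(H<25)&(S>70)&(z>.012)
    for t,m in(("head",h),("wood",w)):
        print(n,t,m.sum(),np.round(np.percentile(q[m],[1,99],axis=0),1).tolist(),"z",np.round(np.percentile(z[m],[1,50,99]),4))
    ok=(d>0)&(X[...,0]>.25)&(X[...,0]<1.0)&(abs(X[...,1])<.5)
    def rep(t,m):
        k,l,s,_=cv2.connectedComponentsWithStats(m.astype(np.uint8));m=l==1+np.argmax(s[1:,4]);print(n,t,*rect(X[m]))
    rep("red",ok&((H<4)|(H>175))&(S>150)&(z<.07)&(z>.01)&(X[...,1]>.05));rep("green",ok&(H>60)&(H<90)&(S>100)&(z<.07)&(z>.01));rep("tub",ok&(S<40)&(V>150)&(z>.045)&(z<.065))
    t=ok&(H>4)&(H<16)&(S>180)&(z>.2);print("tongue",X[t].mean(0))
```

```text
25.05 [ 0.41599205 -0.01106766  0.21725408] [-0.67951058  0.26152547  0.2545848 ]
scene head 454 [[-79.2, 44.9], [-11.9, 92.8]] z [0.0482 0.0542 0.0565]
scene wood 673 [[-67.6, -100.0], [-33.0, 46.7]] z [0.0211 0.0364 0.0457]
scene red [578.8 130. ] [93.5 63.9] 81.94
scene green [ 575.7 -318.5] [ 41.3 111.4] 79.34
scene tub [ 740.5 -130.8] [123.4  90.6] 89.0
tongue [ 0.73759379 -0.12068269  0.28390795]
side head 133 [[-76.2, 47.2], [-15.4, 83.7]] z [0.0484 0.0545 0.0598]
side wood 622 [[-59.6, -101.2], [-32.1, 48.6]] z [0.0266 0.0388 0.0489]
side red [612.1 125.9] [ 97.3 125.3] 78.98
side green [ 574.  -316.8] [ 35.4 104.5] 79.65
side tub [ 767.7 -168.9] [106.5  53.8] 45.66
tongue [ 0.74082262 -0.11327834  0.30551583]
```

View pics/scene9.png

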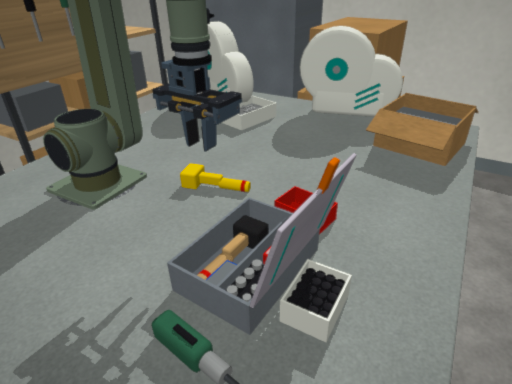

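View pics/side9.png

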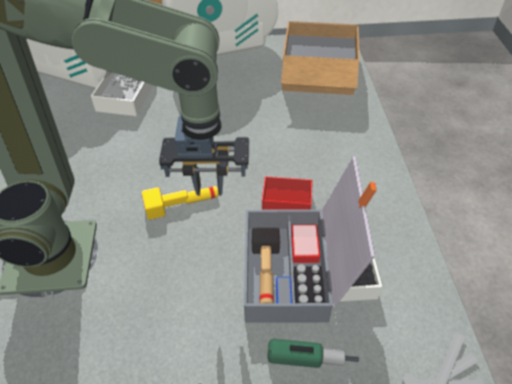

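Both views show the mallet flat in the front compartment, head at the wide end (side (265,240)) and clear of the blue box (side (284,290)). The lid is on its stop.

```bash
python3 -c "
from cell import *
print(job_done(),get_obs()['time_s'])"
```

```text
the job is handed in; nothing more can be done
the job is handed in; nothing more can be done
```

The job is done and handed in at about 25 s. I took the mallet off the lid and set it on the bench, and swung the lid back by its tongue to about 1.85 rad. Then I laid the mallet in the front compartment, lowering it until about 12 N of floor contact, and backed the gripper away.

**Mallet:**
- It lies flat, with the head top at about 55 mm (56 expected).
- The head is about 8–10 mm from the front wall.
- The handle is about 7–10 mm clear of the blue box.

**Lid:** It stayed open after I let go.

**Bin, tub and screwdriver:**
- The screwdriver reads within about 1 mm of its starting position in both views.
- The bin matches in the side view and the tub in the scene view, also within about 1 mm.
- The scene reading of the bin and the side reading of the tub disagreed with the start. I put this down to the open lid hiding part of each, so those two rest on one view each.

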